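# Put the stapler away behind a bypass door

## Robot

A 6-joint arm with a two-finger parallel gripper is mounted at the origin on the work surface; the furniture and walls round the work are solid. World frame = base frame: x ahead of the robot, y to its left, z up, the work surface at z = 0. Lengths are in m, angles in rad, forces in N, time in s.
With the tool pointing down it reaches from about 0.3 to 0.875 m from the base axis. Payload 6.4 kg.
Tool frame: the origin (TCP) lies at the very end of the fingers, on their centre line; the grasp point (between the pads) lies 19 mm behind it; z points along the fingers, y is the line along which they close (so a half turn about z gives the same grasp; the last joint's range is limited). The gripper opens to 85 mm and grips with 20 to 120 N. Pads are 22 mm wide; open, the fingers measure 114 mm over their backs; the gripper's body (76 mm by 85 mm) begins 54 mm behind the grasp point. The pads swing forward as they close: fully open they stand 13 mm farther back than shut.
Start: joints at [1.105, 0.181, 1.607, -0, 1.354, -0.206], TCP at [0.148, 0.556, 0.231] pointing down, gripper open.
Joint ranges: [-2.99, 2.99], [-0.89, 2.07], [0.3, 2.58], [-1.14, 4.28], [0, 2.63], [-3.12, 3.12]. Speed limits (rad/s): [2.57, 2.57, 3.01, 3.14, 3.14, 3.14].

## Interface

Orientations are given as a unit quaternion [w, x, y, z].
In Python, from bench import ctrl gives the robot as it stands.
- The arm moves only by the tool jog_arm, never from a script. Its argument "series" is a list that holds one entry, the list of rows, each a list of 7 numbers: the shift along the tool's x, y, z in mm, then the turn, a rotation vector about the tool's x, y, z in rad, then the finger opening in mm, from 0 to 85.4. In form: [[[tx, ty, tz, rx, ry, rz, gripper], ...]]. A call has exactly 10 rows; each row shifts and turns the commanded pose from where the row before left it, along the tool's axes as they then stand; what a row does not reach is not made up. A row lasts 1/10 s, in which the tool goes at most 50 mm and 8.59 degrees, less where a joint would pass 70% of its speed; a pose out of reach is approached as far as the arm can. A call with a gripper value outside its range is refused whole. The fingers move at their own pace and stop on an object; the grip force is fixed at half the most. Time passes only in rows, so rows that do not move let the fingers close, or fill a call up. It gives the time, the measured TCP pose, the force, the opening and the grip force at its end, in the units of the state.
- ctrl.get_obs(): the state, without advancing time (a new reading comes with each control period).
- ctrl.camera(name): name is "scene" or "top" or "wrist"; returns a dict with "frame" (480x640x3 uint8, blue, green, red), "z_map" (480x640 float32, m along the optical axis (not along the pixel's ray), 0 where there is no reading), "fx", "fy", "cx", "cy" (pixels), "xyz" and "rotation" of the camera in the world. Camera axes: x right, y down, z forward; pixel columns grow to the right and rows downward; lengths in m; the calibration is good to about 2 mm. A picture is of the moment at which its call begins.
- ctrl.hand_in(): hands the job in; it is judged then, once.
The state is a dict: "time_s": time; "q": joint angles; "dq": joint speeds; "joint_efforts": joint torques, N m; "eef_pos": TCP position; "eef_rot": TCP orientation; "wrist_force": force on the tool from outside, world axes, zero at the start; "torque": the same for the moment, N m; "opening": opening from 0.0 (shut) to 1.0 (fully open); "grasp_force": force on a finger pad.
Only numpy, scipy, OpenCV 4.12 (cv2) and the standard library are available. Lean on these libraries where they do the work, as an engineer would, in place of code of your own. Each camera call takes 0.05 s, during which the arm holds its last target. There are 200 camera calls.

## Task

Put the stapler away in the white desktop sorter: slide the clear door that covers the blue-lined compartment fully past the other door, stand the stapler upright on its base on the blue lining without dropping it, let go, and slide the same door fully shut again. Leave the other door shut, and the tape roll and the other things on the desk where they are.

Things in the scene. Friction and masses are not known exactly. Their poses are not given: they have to be found in the camera images.
- stapler: Black desk stapler, 34x150x46 mm, about 0.2 kg. Origin: centre of its underside; its length lies along its y, z is up. It stands on its flat base on the desk to the right of the sorter. From above it can be taken across the middle of its upper arm, 24 mm wide from 22 to 46 mm above its underside.
- case: White desktop sorter, fixed, 230 mm deep (its x, away from the robot), 364 mm wide (its y, to the left), walls 8 mm. Origin: centre of its underside. Its top slopes: rim 71 mm high at the front, 111 at the back. A divider at y = 0 parts two compartments (170 wide, 214 deep, at least 58 mm high inside). Two clear doors slide along its y.
- left_bay (a point): Middle of the part of the left compartment that its fully open door leaves clear: 140 mm wide, from 34 to 174 mm left of the case's middle line. The point is on the case's 6 mm thick floor, 104 mm left of that line and midway front to back (the lining, if here, adds 3 mm).
- right_bay (a point): The same for the right compartment, 104 mm right of the case's middle line.
- lining: Blue felt lining, 206x164x3 mm, fixed flat on the floor of one compartment (left or right, its centre 89 mm from the case's middle line); origin: centre of its underside, 6 mm above the desk; axes parallel to the case's. Seen through the clear door.
- left_door (a joint): Left door (180 mm wide, 206 mm front to back, on the outer track, its top face level with the rim): 0 shut, grows as it slides to the right (case -y) over the right door, stop at 0.140 m. About 1.2 N friction; stays where it is left.
- right_door (a joint): Right door, same size, on the inner track 7 mm lower: 0 shut, grows as it slides to the left (case +y) under the left door, stop at 0.140 m. About 1.2 N friction; stays where it is left.
- left_pull (a point): Centre of the top edge of the left door's pull: an upright black fin near the door's front left corner, 10 mm thick across the sliding direction, 40 mm long front to back, rising 22 mm above the rim and above the left door's top face. Its centre plane is 12 mm from the door's left edge, 20 mm from the case's outer left side while shut. Either side face can be pushed by a tool from above.
- right_pull (a point): Centre of the top edge of the right door's pull: an upright black fin near the door's front right corner, 10 mm thick across the sliding direction, 40 mm long front to back, rising 22 mm above the rim and above the left door's top face. Its centre plane is 12 mm from the door's right edge, 20 mm from the case's outer right side while shut. Either side face can be pushed by a tool from above.
- tape_roll: Roll of tan tape, 98x96x25 mm, lying in the other compartment; it stays there. Origin: centre of its underside.
- glue_stick: Red-capped glue stick, 28x28x85 mm, a bystander on the desk. Origin: centre of its underside.

How it is judged:
By the outcome, as a careful person would: the job done as asked, in the order asked, and still so for the second after the job is handed in, with the robot touching nothing.
It also fails if it takes over 67 s, if anything falls off the work surface, if the arm or the gripper's body presses on something with over 40 N, if the wrist force passes 120 N, or if a joint passes its speed limit or range.

## Working session

There is one attempt and no reset: what is moved stays moved. The work goes in short steps, Python scripts to look and compute and a tool call to move; the robot and the scene stay as the last step left them, time stands still between calls to the robot, and variables do not carry over. Pictures are saved under pics/ and viewed, at most 10 in all, crops included, and the job is handed in when it is done.

Besides the shell and the picture viewer there is one more tool, called after "Emit:" as name(argument=value, ...), one argument or row to a line, values as JSON. jog_arm: Moves the arm, as the interface text tells. Its arguments: {"type":"object","properties":{"series":{"type":"array"}},"required":["series"]}

```bash
mkdir -p pics
cat > h.py <<'E'
import numpy as np, cv2
from bench import ctrl
def pts(c):
    z=c["z_map"]; v,u=np.mgrid[:480,:640]
    p=np.stack([(u-c["cx"])/c["fx"]*z,(v-c["cy"])/c["fy"]*z,z],-1)
    R=np.array(c["rotation"]).reshape(3,3) if np.size(c["rotation"])==9 else q2R(c["rotation"])
    return p@R.T+np.array(c["xyz"])
def q2R(q):
    from scipy.spatial.transform import Rotation as Ro
    return Ro.from_quat([q[1],q[2],q[3],q[0]]).as_matrix()
def ray(c,u,v,h):
    R=np.array(c["rotation"]).reshape(3,3) if np.size(c["rotation"])==9 else q2R(c["rotation"])
    d=R@np.array([(u-c["cx"])/c["fx"],(v-c["cy"])/c["fy"],1]); o=np.array(c["xyz"])
    return o+d*(h-o[2])/d[2]
E
python3 - <<'E'
from h import *
import pickle
for n in ["top","scene"]:
    c=ctrl.camera(n); cv2.imwrite(f"pics/{n}1.png",c["frame"]); pickle.dump(c,open(n+".pkl","wb"))
    print(n,c["xyz"],c["rotation"],c["fx"],c["cx"],c["cy"])
o=ctrl.get_obs(); print(o)
E
```

```text
top [ 0.31015554 -0.05848685  1.20784904] [ 0.07600028 -0.69406361  0.7118689  -0.07577817] 614.473413387396 320.5519217506798 243.69561720687847
scene [1.23586505 0.28369255 0.6722804 ] [-0.22303067  0.47177787  0.76694688 -0.37346412] 502.9272826002416 311.2477528515679 248.43709208269422
{'time_s': 0.1, 'q': array([ 1.10467546e+00,  1.81487445e-01,  1.60788100e+00,  2.91236354e-05,
        1.35380776e+00, -2.06273246e-01]), 'dq': array([ 0.00118622, -0.00012602, -0.00209727, -0.00019114,  0.00013282,
       -0.00031225]), 'joint_efforts': array([ 6.04331453e-04, -4.45879626e+01, -3.52241600e+01, -3.91075591e-04,
        4.20192664e-03,  2.27016805e-06]), 'eef_pos': array([0.14747324, 0.55526502, 0.23047566]), 'eef_rot': array([-2.74629363e-04,  1.29561673e-01,  9.91571049e-01, -7.42761708e-04]), 'wrist_force': array([ 1.24581396, -0.00568892,  0.84405622]), 'torque': array([0.01998391, 0.02185703, 0.01264725]), 'grasp_force': 0.0, 'opening': 1.0031435417944419}
```

View pics/top1.png

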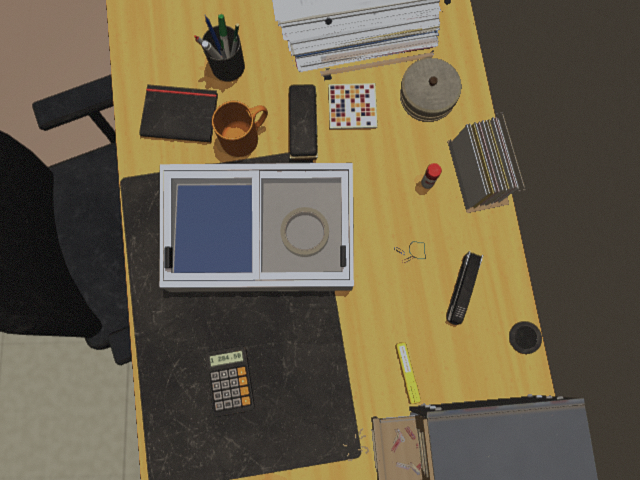

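View pics/scene1.png

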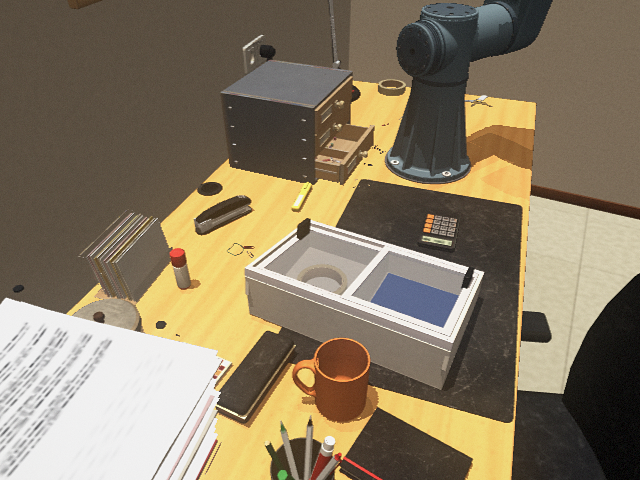

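The top view shows the blue lining in the left compartment at about (212,228), the pulls at (168,257) and (343,256), and the stapler at (464,288). The scene view shows the same: both doors are shut and the stapler is standing.

Run:
```python
from h import *
import pickle
T=pickle.load(open("top.pkl","rb"));S=pickle.load(open("scene.pkl","rb"))
def near(c,box,f):
    u0,v0,u1,v1=box; m=np.zeros((480,640),bool); m[v0:v1,u0:u1]=True
    return m&f
for n,c,bs in (("top",T,dict(blue=(160,160,260,290),lp=(155,235,180,280),rp=(333,235,355,280),st=(435,240,495,335))),("scene",S,dict(blue=(340,250,480,360),lp=(455,255,482,300),rp=(290,212,318,246),st=(188,190,258,238)))):
    P=pts(c); f=c["frame"].astype(int); g=f.max(-1)
    for k,b in bs.items():
        m=near(c,b,(f[...,0]>f[...,2]+30) if k=="blue" else (g<75))
        nl,lab,stt,_=cv2.connectedComponentsWithStats(m.astype(np.uint8)); i=1+np.argmax(stt[1:,4]); m=lab==i
        v,u=np.nonzero(m); p=P[m]; r=cv2.minAreaRect(np.stack([u,v],1).astype(np.float32))
        print(n,k,m.sum(),"rect",np.round(r[0],1),np.round(r[1],1),round(r[2],1),"z pct",np.round(np.percentile(p[:,2],[5,50,90,98]),3),"mean",p.mean(0).round(3),"min",np.percentile(p[:,:2],1,axis=0).round(3),"max",np.percentile(p[:,:2],99,axis=0).round(3))
        if k in("blue","st") :
            for hh in ([0.009] if k=="blue" else [0.04]):
                q=np.array([ray(c,a,b_,hh)[:2] for a,b_ in zip(u,v)]).astype(np.float32); rr=cv2.minAreaRect(q*1000)
                print("   ray rect",np.round(rr[0],1),np.round(rr[1],1),round(rr[2],2))
        if k=="st":
            q=p[p[:,2]>.02]; 
            w=q[:,:2]-q[:,:2].mean(0); U=np.linalg.svd(w,full_matrices=False)[2]; print("   axis",U[0], np.ptp(w@U[0]),np.ptp(w@U[1]),"mid", q[:,:2].mean(0))
            a=w@U[0]
            for lo in np.arange(-.08,.08,.02):
                s=q[(a>=lo)&(a<lo+.02)]
                if len(s): print("    ",round(lo,2),len(s),s[:,2].max().round(3),np.median(s[:,2]).round(3),s[:,:2].mean(0).round(3))
    if n=="top":
        wh=near(c,(140,150,370,300),(f.min(-1)>130)&(P[...,2]>.055)&(P[...,2]<.13))
        v,u=np.nonzero(wh); p=P[wh]; A=np.c_[p[:,:2],np.ones(len(p))]; s=np.linalg.lstsq(A,p[:,2],rcond=None)[0]
        in_=abs(A@s-p[:,2])<.01; q=(p[in_,:2]*1000).astype(np.float32); rr=cv2.minAreaRect(q); print("case plane",s,"rect",rr, cv2.boxPoints(rr).round(1).tolist(), in_.sum(),len(p))
```

```text
top blue 6526 rect [212.5 228.5] [87. 77.] 90.0 z pct [0.075 0.087 0.099 0.103] mean [0.588 0.138 0.091] min [0.511 0.069] max [0.668 0.21 ]
   ray rect [610.7 152.9] [152.7 179.1] 89.34
top lp 180 rect [156.5 257. ] [44.  3.] 90.0 z pct [-0.005 -0.001  0.002  0.004] mean [ 0.555  0.268 -0.001] min [0.511 0.264] max [0.6   0.273]
top rp 123 rect [342.5 256. ] [20.  5.] 90.0 z pct [0.087 0.101 0.105 0.106] mean [ 0.528 -0.101  0.099] min [ 0.51  -0.106] max [ 0.546 -0.096]
top st 1118 rect [463.1 288.8] [17.6 73.2] 16.5 z pct [0.001 0.038 0.043 0.046] mean [ 0.472 -0.334  0.034] min [ 0.407 -0.367] max [ 0.538 -0.306]
   ray rect [ 470.7 -332. ] [ 33.2 142.8] 69.78
   axis [-0.89335232  0.44935691] 0.3415308305554018 0.19468909429982853 mid [ 0.47124405 -0.33604122]
     -0.08 58 0.041 0.034 [ 0.532 -0.361]
     -0.06 125 0.045 0.038 [ 0.518 -0.354]
     -0.04 126 0.046 0.041 [ 0.499 -0.347]
     -0.02 130 0.049 0.042 [ 0.48 -0.34]
     0.0 140 0.047 0.042 [ 0.462 -0.333]
     0.02 132 0.048 0.041 [ 0.443 -0.326]
     0.04 121 0.044 0.035 [ 0.423 -0.319]
     0.06 44 0.037 0.03 [ 0.41
[... 602 characters left out ...]
.211 0.036] min [0.35  0.177] max [0.559 0.231]
scene rp 179 rect [303.  228.5] [21. 12.] 90.0 z pct [0.076 0.092 0.103 0.105] mean [ 0.539 -0.098  0.091] min [ 0.514 -0.104] max [ 0.555 -0.094]
scene st 388 rect [221.8 207.9] [11.7 57. ] 66.4 z pct [0.025 0.034 0.041 0.044] mean [ 0.488 -0.331  0.038] min [ 0.419 -0.368] max [ 0.542 -0.306]
   ray rect [ 488.4 -333.7] [ 44.4 136.3] 67.26
   axis [0.8495801  0.52745962] 1.0072794383323709 0.18684698222773172 mid [ 0.48845887 -0.33078617]
     -0.06 23 0.041 0.03 [ 0.425 -0.311]
     -0.04 84 0.045 0.033 [ 0.446 -0.318]
     -0.02 108 0.045 0.036 [ 0.476 -0.33 ]
     0.0 110 0.043 0.036 [ 0.509 -0.344]
     0.02 61 0.041 0.034 [ 0.532 -0.353]
```

Emit:
jog_arm(
  series=[
    [[0,0,0,0,0,-0.121,0],[0,0,0,0,0,-0.121,0],[-38,-28,5,0,0,0,0],[-38,-28,5,0,0,0,0],[-38,-28,5,0,0,0,0],[-38,-28,5,0,0,0,0],[-38,-28,5,0,0,0,0],[-38,-28,5,0,0,0,0],[-38,-28,5,0,0,0,0],[-38,-28,5,0,0,0,0]],
  ],
)

```text
time_s: 1.1
eef_pos: [0.4487, 0.3248, 0.1908]
eef_rot: [-0.0, 0.009, 1.0, -0.0]
wrist_force: [0.6, 0.9, -0.6]
opening: -0.003
grasp_force: 0.0
```

Emit:
jog_arm(
  series=[
    [[-20,-15,8,0,0,0,0],[-20,-15,8,0,0,0,0],[-20,-15,8,0,0,0,0],[-20,-15,8,0,0,0,0],[0,0,8,0,0,0,0],[0,0,8,0,0,0,0],[0,0,8,0,0,0,0],[0,0,0,0,0,0,0],[0,0,0,0,0,0,0],[0,0,0,0,0,0,0]],
  ],
)

```text
time_s: 2.1
eef_pos: [0.5266, 0.2655, 0.1359]
eef_rot: [0.0, 0.008, 1.0, 0.0]
wrist_force: [0.4, 0.0, -0.5]
opening: 0.004
grasp_force: 0.0
```

Run:
```python
from h import *
import pickle
c=ctrl.camera("wrist"); cv2.imwrite("pics/w1.png",c["frame"]); P=pts(c); pickle.dump(c,open("w1.pkl","wb"))
print(c["xyz"],ctrl.get_obs()["eef_pos"])
f=c["frame"].max(-1); m=(f<75)&(P[...,2]>.085)&(P[...,2]<.115)
n,l,s,_=cv2.connectedComponentsWithStats(m.astype(np.uint8))
for i in range(1,n):
    if s[i,4]>80: p=P[l==i]; print(s[i],p.mean(0).round(4),np.percentile(p,2,axis=0).round(4),np.percentile(p,98,axis=0).round(4))
```

```text
[0.45365268 0.26763374 0.27882912] [0.52668517 0.26541102 0.13592285]
[ 230  244   26   79 1220] [0.53   0.2263 0.0984] [0.5144 0.2199 0.0858] [0.5513 0.2294 0.1054]
```

View pics/w1.png

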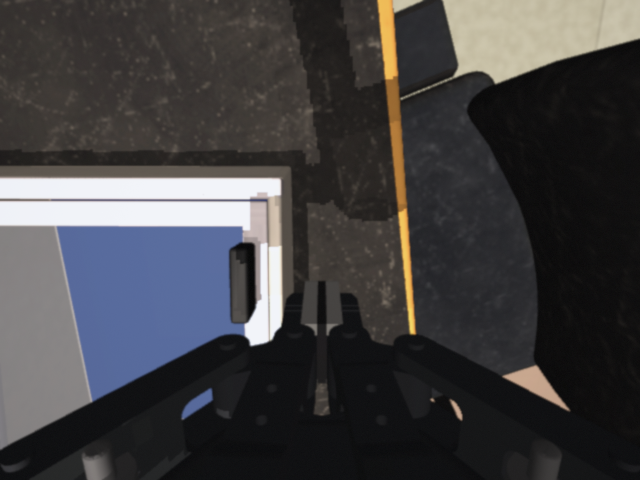

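The wrist view shows the left fin at (242,285), to the left of the closed fingers at (322,300), so there is clear space to come down beside it.

Emit:
jog_arm(
  series=[
    [[-2,0,9,0,0,0,0],[-2,0,9,0,0,0,0],[-2,0,9,0,0,0,0],[0,0,9,0,0,0,0],[0,0,9,0,0,0,0],[0,-5,0,0,0,0,0],[0,-10,0,0,0,0,0],[0,-10,0,0,0,0,0],[0,-14,0,0,0,0,0],[0,-14,0,0,0,0,0]],
  ],
)

```text
time_s: 3.15
eef_pos: [0.5318, 0.2107, 0.0907]
eef_rot: [0.0, 0.009, 1.0, 0.0]
wrist_force: [-0.3, 1.3, -0.5]
opening: 0.001
grasp_force: 0.9
```

Emit:
jog_arm(
  series=[
    [[0,-14,0,0,0,0,0],[0,-14,0,0,0,0,0],[0,-14,0,0,0,0,0],[0,-14,0,0,0,0,0],[0,-14,0,0,0,0,0],[0,-14,0,0,0,0,0],[0,-10,0,0,0,0,0],[0,-6,0,0,0,0,0],[0,-3,0,0,0,0,0],[0,0,0,0,0,0,0]],
  ],
)

```text
time_s: 4.15
eef_pos: [0.5298, 0.1084, 0.0902]
eef_rot: [-0.0, 0.009, 1.0, -0.0]
wrist_force: [-0.4, -0.3, -0.1]
opening: 0.002
grasp_force: 0.0
```

Emit:
jog_arm(
  series=[
    [[0,-1,0,0,0,0,0],[0,-1,0,0,0,0,0],[0,-1,0,0,0,0,0],[0,-1,0,0,0,0,0],[0,-1,0,0,0,0,0],[0,-1,0,0,0,0,0],[0,0,0,0,0,0,0],[0,0,0,0,0,0,0],[0,0,0,0,0,0,0],[0,0,0,0,0,0,0]],
  ],
)

```text
time_s: 5.15
eef_pos: [0.5297, 0.1028, 0.0903]
eef_rot: [-0.0, 0.009, 1.0, -0.0]
wrist_force: [-0.1, 1.0, -0.0]
opening: -0.001
grasp_force: 0.2
```

```bash
cat > fin.py <<'E'
from h import *
import sys
def fins():
    c=ctrl.camera("top"); P=pts(c); f=c["frame"].max(-1); m=(f<75)&(P[...,2]>.085)&(P[...,2]<.115)&(abs(P[...,0]-.53)<.03)&(P[...,1]>-.13)&(P[...,1]<.25)
    n,l,s,_=cv2.connectedComponentsWithStats(m.astype(np.uint8))
    for i in range(1,n):
        if s[i,4]>25: print(s[i],P[l==i].mean(0).round(4))
    return c
if __name__=="__main__":
    c=fins(); cv2.imwrite(sys.argv[1],c["frame"][150:310,140:380].repeat(3,0).repeat(3,1))
E
python3 fin.py pics/t2.png
```

```text
[340 246   6  21 119] [ 0.5289 -0.1011  0.0996]
```

View pics/t2.png

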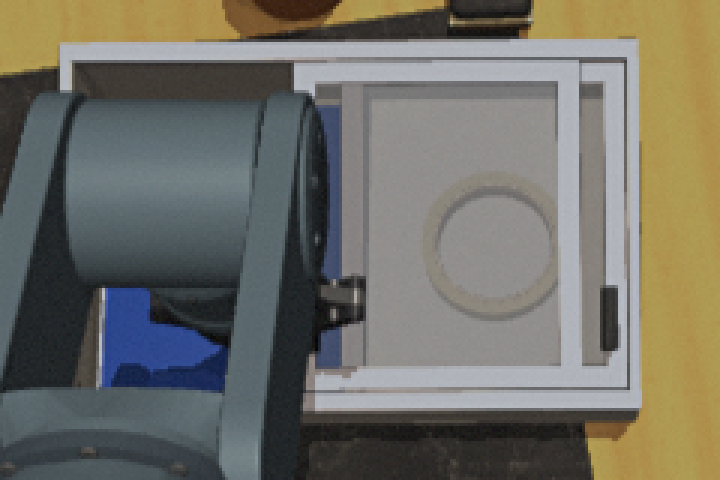

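The left door lies over the right one with its left edge at about crop x 300, and the right fin at (610,318) has not moved. I'll push gently to confirm the stop.

Emit:
jog_arm(
  series=[
    [[0,-1,0,0,0,0,0],[0,-1,0,0,0,0,0],[0,-1,0,0,0,0,0],[0,0,0,0,0,0,0],[0,0,0,0,0,0,0],[0,0,0,0,0,0,0],[0,0,0,0,0,0,0],[0,0,0,0,0,0,0],[0,0,0,0,0,0,0],[0,0,0,0,0,0,0]],
  ],
)

```text
time_s: 6.2
eef_pos: [0.5297, 0.101, 0.0903]
eef_rot: [0.0, 0.009, 1.0, 0.001]
wrist_force: [0.4, 6.6, 0.1]
opening: 0.002
grasp_force: 3.3
```

Emit:
jog_arm(
  series=[
    [[0,5,0,0,0,0,0],[0,5,0,0,0,0,0],[0,0,-25,0,0,0,0],[0,0,-25,0,0,0,0],[0,0,-25,0,0,0,0],[0,0,-25,0,0,0,0],[5,-45,0,0,0,0,50],[5,-45,0,0,0,0,50],[5,-45,0,0,0,0,50],[5,-45,0,0,0,0,50]],
  ],
)

```text
time_s: 7.2
eef_pos: [0.5063, -0.0713, 0.1906]
eef_rot: [0.0, 0.009, 1.0, -0.0]
wrist_force: [-0.1, 0.7, -0.3]
opening: 0.588
grasp_force: 0.0
```

Emit:
jog_arm(
  series=[
    [[5,-45,0,0,0,0,50],[5,-45,0,0,0,0,50],[5,-45,0,0,0,0,50],[5,-45,0,0,0,0,50],[5,-45,0,0,0,0,50],[5,-40,0,0,0,0,50],[0,0,0,0,0,0.112,50],[0,0,0,0,0,0.112,50],[0,0,0,0,0,0.112,50],[0,0,0,0,0,0,50]],
  ],
)

```text
time_s: 8.2
eef_pos: [0.4718, -0.3344, 0.1902]
eef_rot: [-0.0, 0.177, 0.984, -0.0]
wrist_force: [-0.0, -0.1, -0.7]
opening: 0.587
grasp_force: 0.0
```

Run:
```python
from h import *
c=ctrl.camera("wrist"); cv2.imwrite("pics/w2.png",c["frame"]); P=pts(c); o=ctrl.get_obs()
print(c["xyz"],o["eef_pos"],o["eef_rot"],o["opening"])
f=c["frame"].max(-1); m=(f<75)&(P[...,2]>.025)&(P[...,2]<.06)
n,l,s,_=cv2.connectedComponentsWithStats(m.astype(np.uint8)); i=1+np.argmax(s[1:,4]); p=P[l==i]
print(s[i]); r=cv2.minAreaRect((p[:,:2]*1000).astype(np.float32)); print(r)
t=p[p[:,2]>.034]; print(np.percentile(p[:,2],[5,50,95]),len(t)); print(cv2.minAreaRect((t[:,:2]*1000).astype(np.float32)))
w=t[:,:2]-t[:,:2].mean(0); U=np.linalg.svd(w,full_matrices=False)[2]; print(U[0],t.mean(0)); R=q2R(o["eef_rot"]); print("tool y",R[:,1])
```

```text
[ 0.4035305  -0.30855513  0.33327426] [ 0.47183959 -0.33426519  0.19024438] [-1.36496845e-04  1.74861583e-01  9.84593010e-01 -1.13736862e-04] 0.5868446646822553
[   0  122  173  230 7342]
((430.9759216308594, -527.8037719726562), (232.97439575195312, 3.7193048000335693), 8.388383865356445)
[0.02670899 0.04191026 0.05817769] 5378
((432.67681884765625, -527.5529174804688), (217.0318145751953, 3.7193048000335693), 8.388383865356445)
[0.98903367 0.14769019] [ 0.42501179 -0.52870974  0.04680285]
tool y [ 3.44334953e-01  9.38846828e-01 -2.71705148e-04]
```

View pics/w2.png

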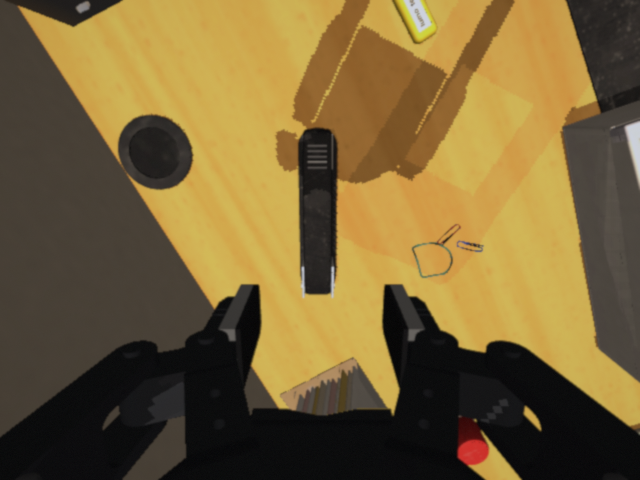

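The stapler lies at about (318,212), between the fingers and parallel to them. The mask picked up the dark edge of the desk, so I'll restrict it to a window.

Run:
```python
from h import *
c=ctrl.camera("wrist"); P=pts(c); o=ctrl.get_obs(); R=q2R(o["eef_rot"])
f=c["frame"].max(-1); m=np.zeros((480,640),bool); m[115:305,285:350]=True
m&=(P[...,2]>.03)&(P[...,2]<.06)
p=P[m]; L=(p-o["eef_pos"])@R*1000
print(m.sum(),np.percentile(p[:,2],[5,50,95,99]))
print("local xyz pct",np.percentile(L,[1,50,99],axis=0).round(1)); print(cv2.minAreaRect(L[:,:2].astype(np.float32)))
for a in range(-80,81,20):
    q=L[(L[:,0]>=a)&(L[:,0]<a+20)]
    if len(q): print(a,len(q),np.percentile(q[:,1],[2,50,98]).round(1),(o["eef_pos"][2]*1000-np.median(q[:,2])).round(1))
v,u=np.nonzero(m); print("top edges by ray onto z=.044:",[ray(c,a,b,.044).round(4) for a,b in((u.mean(),v.min()),(u.mean(),v.max()))])
```

```text
4641 [0.03283705 0.04144436 0.04403225 0.04471217]
local xyz pct [[-69.  -14.4 145.6]
 [  5.1  -2.9 148.8]
 [ 65.    8.4 159.9]]
((-4.336647033691406, -2.0988636016845703), (141.8544921875, 26.764873504638672), 0.8731760382652283)
-80 277 [-16.4  -3.2   9.9] 34.0
-60 563 [-15.3  -3.1   8.9] 39.6
-40 615 [-13.7  -3.    7.7] 41.8
-20 675 [-14.2  -2.9   8.4] 43.4
0 731 [-13.9  -2.8   8.2] 42.9
20 743 [-13.7  -2.8   8.1] 41.8
40 802 [-13.5  -2.7   8.1] 38.8
60 235 [-13.1  -2.7   8.1] 32.8
top edges by ray onto z=.044: [array([ 0.4083, -0.3137,  0.044 ]), array([ 0.535 , -0.3606,  0.044 ])]
```

Emit:
jog_arm(
  series=[
    [[-3,-3,20,0,0,0,50],[0,0,25,0,0,0,50],[0,0,25,0,0,0,50],[0,0,25,0,0,0,50],[0,0,25,0,0,0,50],[0,0,20,0,0,0,50],[0,0,15,0,0,0,50],[0,0,8,0,0,0,50],[0,0,5,0,0,0,50],[0,0,0,0,0,0,50]],
  ],
)

```text
time_s: 9.3
eef_pos: [0.4738, -0.3381, 0.0222]
eef_rot: [-0.0, 0.176, 0.984, 0.0]
wrist_force: [-0.0, -0.2, 0.5]
opening: 0.583
grasp_force: 0.0
```

Emit:
jog_arm(
  series=[
    [[0,0,0,0,0,0,30],[0,0,0,0,0,0,15],[0,0,0,0,0,0,10],[0,0,0,0,0,0,10],[0,0,0,0,0,0,10],[0,0,0,0,0,0,10],[0,0,0,0,0,0,10],[0,0,0,0,0,0,10],[0,0,0,0,0,0,10],[0,0,0,0,0,0,10]],
  ],
)

```text
time_s: 10.3
eef_pos: [0.4743, -0.3389, 0.0235]
eef_rot: [0.001, 0.176, 0.984, -0.001]
wrist_force: [-1.2, -0.5, 5.9]
opening: 0.253
grasp_force: 60.3
```

Emit:
jog_arm(
  series=[
    [[0,0,-5,0,0,0,10],[0,0,-10,0,0,0,10],[0,0,-15,0,0,0,10],[0,0,-20,0,0,0,10],[0,0,-25,0,0,0,10],[0,0,-25,0,0,0,10],[0,0,-25,0,0,0,10],[0,0,-25,0,0,0,10],[0,0,-20,0,0,0,10],[0,0,-10,0,0,0,10]],
  ],
)

```text
time_s: 11.3
eef_pos: [0.4745, -0.3387, 0.2057]
eef_rot: [0.002, 0.176, 0.984, -0.001]
wrist_force: [-0.1, -0.5, -2.8]
opening: 0.252
grasp_force: 59.3
```

Emit:
jog_arm(
  series=[
    [[0,0,0,0,0,-0.04,10],[0,0,0,0,0,-0.08,10],[0,0,0,0,0,-0.09,10],[0,0,0,0,0,-0.08,10],[0,0,0,0,0,-0.04,10],[-3,15,0,0,0,0,10],[-6,25,0,0,0,0,10],[-10,35,0,0,0,0,10],[-10,40,0,0,0,0,10],[-10,40,0,0,0,0,10]],
  ],
)

```text
time_s: 12.3
eef_pos: [0.5162, -0.1816, 0.2022]
eef_rot: [-0.0, 0.013, 1.0, 0.0]
wrist_force: [-0.2, -0.2, -2.9]
opening: 0.256
grasp_force: 59.3
```

Emit:
jog_arm(
  series=[
    [[-8,40,0,0,0,-0.008,10],[-8,40,0,0,0,0,10],[-8,40,0,0,0,0,10],[-8,40,0,0,0,0,10],[-8,40,0,0,0,0,10],[-8,40,0,0,0,0,10],[-8,40,0,0,0,0,10],[-8,30,0,0,0,0,10],[-6,20,0,0,0,0,10],[-4,14,0,0,0,0,10]],
  ],
)

```text
time_s: 13.3
eef_pos: [0.5954, 0.1613, 0.2021]
eef_rot: [-0.0, 0.007, 1.0, 0.0]
wrist_force: [-0.8, -0.5, -2.5]
opening: 0.254
grasp_force: 59.3
```

Run:
```python
from h import *
c=ctrl.camera("wrist"); cv2.imwrite("pics/w3.png",c["frame"]); c2=ctrl.camera("scene"); cv2.imwrite("pics/s3.png",c2["frame"]); o=ctrl.get_obs(); print(o["eef_pos"],o["eef_rot"],o["wrist_force"])
P=pts(c); f=c["frame"].astype(int); m=(f[...,0]>f[...,2]+25)&(P[...,2]<.03); print("lining z wrist",m.sum(),np.median(P[m],axis=0),np.percentile(P[m],[1,99],axis=0).round(3))
P=pts(c2); f=c2["frame"].astype(int); m=(f[...,0]>f[...,2]+25)&(P[...,2]<.03)&(P[...,2]>-.02); print("lining z scene",m.sum(),np.median(P[m],axis=0))
```

```text
[0.59569894 0.1607635  0.20213581] [-1.96663008e-04  7.00124897e-03  9.99975450e-01  2.08969626e-04] [-0.56151814  0.45891445 -2.40696972]
lining z wrist 23106 [0.56567342 0.12614713 0.00940969] [[0.495 0.075 0.008]
 [0.69  0.231 0.011]]
lining z scene 3453 [0.55347403 0.15003555 0.00899358]
```

View pics/w3.png

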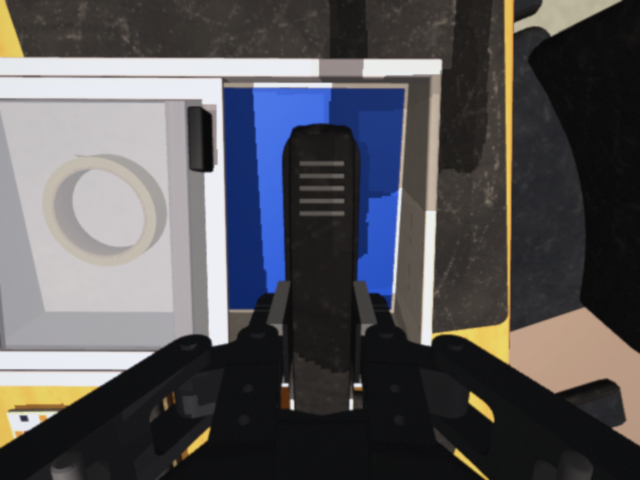

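View pics/s3.png

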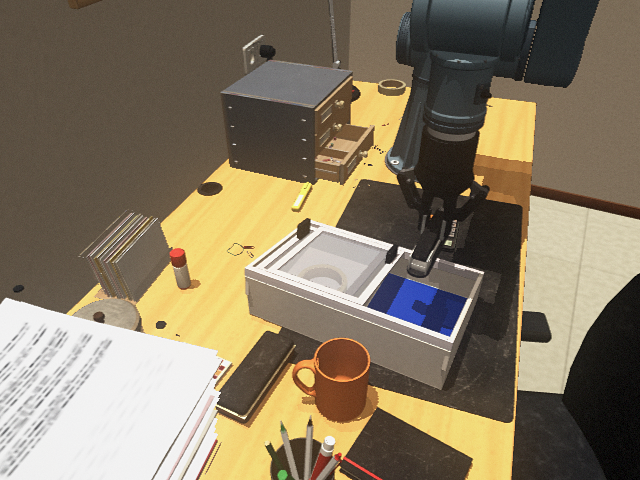

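Wrist view: the stapler, held at (320,250), hangs over the blue lining, and the open door's edge is at column 215. Scene view: the compartment is clear and its door is stacked over the right one. Lining height is 9 mm in both views, so I'll lower.

Emit:
jog_arm(
  series=[
    [[-1,1,10,0,0,0,10],[0,0,20,0,0,0,10],[0,0,25,0,0,0,10],[0,0,25,0,0,0,10],[0,0,25,0,0,0,10],[0,0,20,0,0,0,10],[0,0,15,0,0,0,10],[0,0,10,0,0,0,10],[0,0,8,0,0,0,10],[0,0,4,0,0,0,10]],
  ],
)

```text
time_s: 14.4
eef_pos: [0.5972, 0.1594, 0.04]
eef_rot: [0.0, 0.008, 1.0, -0.0]
wrist_force: [0.3, -0.2, -2.5]
opening: 0.25
grasp_force: 59.3
```

Emit:
jog_arm(
  series=[
    [[0,0,1,0,0,0,10],[0,0,1,0,0,0,10],[0,0,1,0,0,0,10],[0,0,1,0,0,0,10],[0,0,1,0,0,0,10],[0,0,1,0,0,0,10],[0,0,0,0,0,0,10],[0,0,0,0,0,0,10],[0,0,0,0,0,0,10],[0,0,0,0,0,0,10]],
  ],
)

```text
time_s: 15.4
eef_pos: [0.5973, 0.1597, 0.0349]
eef_rot: [0.0, 0.008, 1.0, -0.0]
wrist_force: [-3.0, -0.1, 6.1]
opening: 0.253
grasp_force: 60.3
```

Emit:
jog_arm(
  series=[
    [[0,0,1,0,0,0,10],[0,0,0.5,0,0,0,10],[0,0,0,0,0,0,10],[0,0,0,0,0,0,10],[0,0,0,0,0,0,10],[0,0,0,0,0,0,10],[0,0,0,0,0,0,10],[0,0,0,0,0,0,10],[0,0,0,0,0,0,10],[0,0,0,0,0,0,10]],
  ],
)

```text
time_s: 16.4
eef_pos: [0.5973, 0.1597, 0.0348]
eef_rot: [0.0, 0.008, 1.0, -0.0]
wrist_force: [-8.9, -1.7, 16.9]
opening: 0.252
grasp_force: 61.6
```

Emit:
jog_arm(
  series=[
    [[0,0,-1,0,0,0,10],[0,0,0,0,0,0,21],[0,0,0,0,0,0,24],[0,0,0,0,0,0,28],[0,0,0,0,0,0,34],[0,0,0,0,0,0,40],[0,0,0,0,0,0,45],[0,0,0,0,0,0,48],[0,0,0,0,0,0,48],[0,0,0,0,0,0,48]],
  ],
)

```text
time_s: 17.4
eef_pos: [0.5971, 0.1597, 0.0337]
eef_rot: [-0.0, 0.008, 1.0, 0.0]
wrist_force: [0.3, -0.7, -0.5]
opening: 0.559
grasp_force: 0.0
```

Emit:
jog_arm(
  series=[
    [[0,0,-5,0,0,0,48],[0,0,-10,0,0,0,48],[0,0,-15,0,0,0,48],[0,0,-20,0,0,0,48],[0,0,-25,0,0,0,48],[0,0,-25,0,0,0,48],[0,0,-20,0,0,0,48],[0,0,-10,0,0,0,0],[0,0,0,0,0,0,0],[0,0,0,0,0,0,0]],
  ],
)

```text
time_s: 18.4
eef_pos: [0.5968, 0.1597, 0.1635]
eef_rot: [-0.0, 0.008, 1.0, -0.0]
wrist_force: [-0.2, -0.8, -0.2]
opening: 0.057
grasp_force: 0.0
```

Run:
```python
from h import *
c=ctrl.camera("wrist"); cv2.imwrite("pics/w4.png",c["frame"]); P=pts(c); o=ctrl.get_obs(); print(o["eef_pos"],o["eef_rot"])
f=c["frame"].max(-1); p=P[(P[...,2]>.03)&(P[...,2]<.065)&(f<90)&(abs(P[...,0]-.597)<.085)&(abs(P[...,1]-.16)<.035)]
print(len(p),np.percentile(p,[1,50,99],axis=0).round(4),cv2.minAreaRect((p[:,:2]*1000).astype(np.float32)))
m=(f<75)&(P[...,2]>.088)&(P[...,2]<.115)&(abs(P[...,1]-.083)<.02)&(abs(P[...,0]-.53)<.03); print("fin",m.sum(),P[m].mean(0))
```

```text
[0.59633702 0.1596273  0.16274237] [-9.07669059e-04  7.89209890e-03  9.99968442e-01 -7.53852265e-05]
5400 [[0.5271 0.1495 0.0385]
 [0.581  0.161  0.0531]
 [0.6593 0.1727 0.0561]] ((595.3026733398438, 160.8367462158203), (27.318635940551758, 138.77281188964844), 89.08563232421875)
fin 1947 [0.53214013 0.08613199 0.09996716]
```

View pics/w4.png

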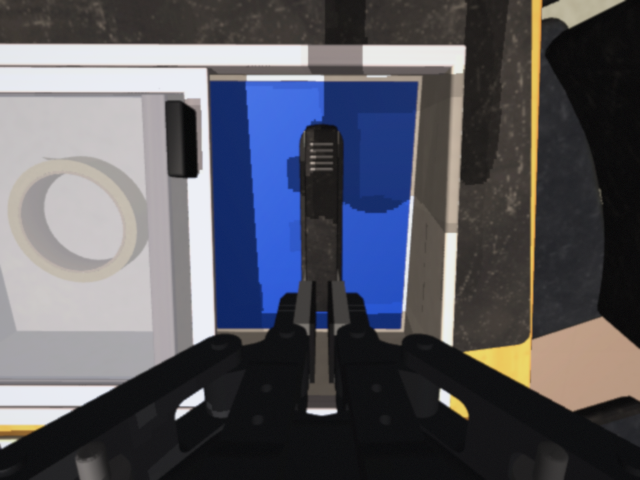

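The stapler stands at (322,205) on the lining with its top at about 55 mm, which is right. The open door's fin is at (182,140).

Emit:
jog_arm(
  series=[
    [[9,-16,0,0,0,0,0],[14,-24,0,0,0,0,0],[14,-25,0,0,0,0,0],[14,-25,0,0,0,0,0],[13,-24,0,0,0,0,0],[0,0,18,0,0,0,0],[0,0,22,0,0,0,0],[0,0,20,0,0,0,0],[0,0,10,0,0,0,0],[0,0,2,0,0,0,0]],
  ],
)

```text
time_s: 19.45
eef_pos: [0.5297, 0.0469, 0.0896]
eef_rot: [-0.002, 0.008, 1.0, 0.0]
wrist_force: [0.2, 0.8, 0.2]
opening: 0.0
grasp_force: 0.0
```

Emit:
jog_arm(
  series=[
    [[0,5,0,0,0,0,0],[0,8,0,0,0,0,0],[0,10,0,0,0,0,0],[0,12,0,0,0,0,0],[0,12,0,0,0,0,0],[0,12,0,0,0,0,0],[0,12,0,0,0,0,0],[0,12,0,0,0,0,0],[0,12,0,0,0,0,0],[0,12,0,0,0,0,0]],
  ],
)

```text
time_s: 20.45
eef_pos: [0.533, 0.1548, 0.0918]
eef_rot: [-0.0, 0.008, 1.0, -0.0]
wrist_force: [1.3, -1.5, 2.1]
opening: 0.0
grasp_force: 1.2
```

Emit:
jog_arm(
  series=[
    [[0,12,0,0,0,0,0],[0,12,0,0,0,0,0],[0,8,0,0,0,0,0],[0,5,0,0,0,0,0],[0,3,0,0,0,0,0],[0,2,0,0,0,0,0],[0,1,0,0,0,0,0],[0,1,0,0,0,0,0],[0,1,0,0,0,0,0],[0,0,0,0,0,0,0]],
  ],
)

```text
time_s: 21.45
eef_pos: [0.5335, 0.1986, 0.0916]
eef_rot: [-0.0, 0.008, 1.0, -0.0]
wrist_force: [-0.5, -1.3, 0.0]
opening: -0.002
grasp_force: 0.5
```

Emit:
jog_arm(
  series=[
    [[0,1,0,0,0,0,0],[0,1,0,0,0,0,0],[0,1,0,0,0,0,0],[0,0,0,0,0,0,0],[0,0,0,0,0,0,0],[0,0,0,0,0,0,0],[0,0,0,0,0,0,0],[0,0,0,0,0,0,0],[0,0,0,0,0,0,0],[0,0,0,0,0,0,0]],
  ],
)

```text
time_s: 22.45
eef_pos: [0.5339, 0.2017, 0.0918]
eef_rot: [0.0, 0.008, 1.0, 0.0]
wrist_force: [-0.4, 0.3, 0.5]
opening: 0.001
grasp_force: 0.1
```

Emit:
jog_arm(
  series=[
    [[0,1,0,0,0,0,0],[0,1,0,0,0,0,0],[0,0,0,0,0,0,0],[0,0,0,0,0,0,0],[0,0,0,0,0,0,0],[0,0,0,0,0,0,0],[0,0,0,0,0,0,0],[0,0,0,0,0,0,0],[0,0,0,0,0,0,0],[0,0,0,0,0,0,0]],
  ],
)

```text
time_s: 23.45
eef_pos: [0.5338, 0.2037, 0.0918]
eef_rot: [0.0, 0.008, 1.0, 0.0]
wrist_force: [-0.9, -1.1, 0.3]
opening: 0.004
grasp_force: 0.4
```

Emit:
jog_arm(
  series=[
    [[0,1,0,0,0,0,0],[0,1,0,0,0,0,0],[0,0,0,0,0,0,0],[0,0,0,0,0,0,0],[0,0,0,0,0,0,0],[0,0,0,0,0,0,0],[0,0,0,0,0,0,0],[0,0,0,0,0,0,0],[0,0,0,0,0,0,0],[0,0,0,0,0,0,0]],
  ],
)

```text
time_s: 24.45
eef_pos: [0.5339, 0.2052, 0.0917]
eef_rot: [-0.0, 0.008, 1.0, -0.0]
wrist_force: [0.6, -4.9, 0.7]
opening: 0.003
grasp_force: 2.5
```

Emit:
jog_arm(
  series=[
    [[0,1,0,0,0,0,0],[0,0.5,0,0,0,0,0],[0,0,0,0,0,0,0],[0,0,0,0,0,0,0],[0,0,0,0,0,0,0],[0,0,0,0,0,0,0],[0,0,0,0,0,0,0],[0,0,0,0,0,0,0],[0,0,0,0,0,0,0],[0,0,0,0,0,0,0]],
  ],
)

```text
time_s: 25.45
eef_pos: [0.5339, 0.2055, 0.0917]
eef_rot: [-0.0, 0.008, 1.0, -0.001]
wrist_force: [-0.5, -10.2, 0.8]
opening: -0.002
grasp_force: 5.0
```

The force rises without any further travel, so the door is at its shut stop. I'll back off, lift and move clear.

Emit:
jog_arm(
  series=[
    [[0,-5,0,0,0,0,0],[0,-5,0,0,0,0,0],[0,0,-15,0,0,0,0],[0,0,-30,0,0,0,0],[0,0,-40,0,0,0,0],[0,0,-40,0,0,0,0],[20,20,0,0,0,0,0],[20,30,0,0,0,0,0],[20,35,0,0,0,0,0],[20,35,0,0,0,0,0]],
  ],
)

```text
time_s: 26.45
eef_pos: [0.4549, 0.3199, 0.2185]
eef_rot: [0.001, 0.008, 1.0, 0.001]
wrist_force: [0.0, 0.2, -0.2]
opening: -0.0
grasp_force: 0.0
```

Emit:
jog_arm(
  series=[
    [[20,35,0,0,0,0,0],[20,35,0,0,0,0,0],[20,35,0,0,0,0,0],[20,35,0,0,0,0,0],[20,35,0,0,0,0,0],[20,20,0,0,0,0,0],[0,0,0,0,0,0,0],[0,0,0,0,0,0,0],[0,0,0,0,0,0,0],[0,0,0,0,0,0,0]],
  ],
)

```text
time_s: 27.45
eef_pos: [0.3396, 0.5146, 0.2172]
eef_rot: [0.0, 0.009, 1.0, 0.0]
wrist_force: [-0.5, 1.1, -0.1]
opening: -0.0
grasp_force: 0.0
```

```bash
python3 fin.py pics/t5.png
```

```text
[165 247   8  21 143] [0.5348 0.2201 0.0986]
[340 246   6  21 117] [ 0.5287 -0.1011  0.1   ]
```

View pics/t5.png

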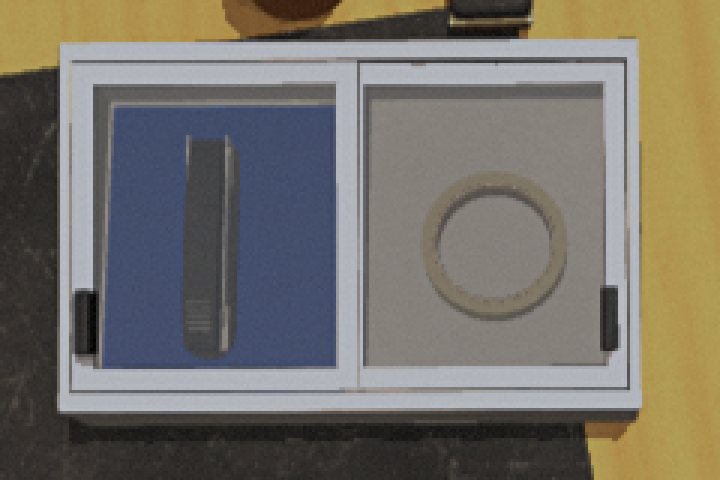

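Both doors are shut, with fins at crop (87,322) and (610,318). The stapler is upright on the lining at (210,245) and the tape roll is still in place.

```bash
python3 -c "
from bench import ctrl
print(ctrl.hand_in())"
```

```text
the job is handed in; nothing more can be done
None
```

The stapler stands upright on the blue lining with both doors shut and the tape roll where it was; handed in at about 27.5 s of the 67 s allowed, no verdict returned.

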